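# Set out the flasks on the display stand in reverse order

### The arm

A 6-joint arm with a two-finger parallel gripper is mounted at the origin on the work surface. World frame = base frame: x ahead of the robot, y to its left, z up, the work surface at z = 0. Lengths are in m, angles in degrees, forces in N, time in s.
With the tool pointing down it reaches from about 0.375 to 0.9 m from the base axis. Payload 3.1 kg.
Tool frame: the origin (TCP) lies between the finger pads; the fingertips stand 22 mm ahead of it and the grasp point (between the pads) lies 3 mm ahead of it (arm.tips_ahead is the distance from the TCP to the fingertips, in m); z points along the fingers, y is the direction in which the jaws open and shut (so a half turn about z gives the same grasp; the last joint's range is limited). The gripper opens to 85 mm and grips with 20 to 120 N. Pads are 22 mm wide; open, the fingers measure 114 mm over their backs; the gripper's body (76 mm by 85 mm) begins 54 mm behind the grasp point. The pads swing forward as they close: fully open they stand 13 mm farther back than shut.
Start: joints at [-73.482, 30.224, 82.088, -0, 67.689, -10.227], TCP at [0.281, -0.558, 0.221] pointing down, gripper open.
Joint ranges: [-176.69, 176.69], [-43.24, 126.21], [12.49, 139.97], [-82, 262], [0, 151.66], [-163.58, 163.58]. Speed limits (degrees/s): [159.86, 159.86, 180, 180, 180, 180].

### API

Orientations are given as a 3x3 rotation matrix whose columns are the frame's x, y, z axes.
In Python, from rig import readout, cams, hand_in, finder, arm gives the robot as it stands. The module is installed in compiled form; this text tells all that it offers.
- The arm moves only by the tool arm_command, never from a script. Its argument "moves" is a list of rows, each a list of 4 numbers: the shift along the world's x, y, z in cm, then the turn about the world's z in rad. A call has 1 to 12 rows; each row is the pose to reach, as a shift and turn from the pose measured when the call began; what a row does not reach only later rows make up. A row lasts 1/12 s, in which the tool goes at most 41.7 mm and 7.16 degrees, less where a joint would pass 70% of its speed; a pose out of reach is approached as far as the arm can. A call with a gripper value outside its range is refused whole. "grip" is the opening in per cent of the stroke, from 0 (shut) to 100 (fully open), set as the call begins (left out, the last holds). The fingers move at their own pace and stop on an object; "squeeze" is the grip in N (left out, the last holds). Time passes only in rows, so rows that repeat a pose let the fingers close. It gives the time, the measured TCP pose, the force and the opening at its end, in the units of the state.
- readout.get_obs(): the state, without advancing time (a new reading comes with each control period).
- cams.capture(name): name is "scene" or "top" or "wrist"; returns a dict with "frame" (384x512x3 uint8, red, green, blue), "mtx" (3x3 intrinsics, pixels), "k1" (the pictures are not rectified: a ray, as slopes to the right and down, at radius r is drawn at 1 + k1 r^2 times it, then the intrinsics apply), "position" and "orientation" of the camera in the world. Camera axes: x right, y down, z forward; pixel columns grow to the right and rows downward; lengths in m; the calibration is good to about 2 mm. A picture is of the moment at which its call begins. There is no depth.
- hand_in(): hands the job in, once; it reports no verdict.
Trained networks look in a picture, given as the dict that the camera call returned (one of the last four; its "shot" number tells which), for a name from the list of things; names that differ only in an ending like _2 or _b are one class to them, and where a whole thing is asked for, a point or a joint stands for the part that bears it (a point fixed in the world has none). Each returns a list of dicts, best first, with "p" (0 to 1); they miss things now and then, are a little off and sometimes report something else, mostly with a low value. They report only what shows in the picture. A call takes as long as a camera call. They do not tell look-alikes from the thing itself.
- finder.cut_out(query, picture): "region" (384x512 bool, what is visible of it) and "at" ([column, row] in pixels, amid what is visible of it).
- finder.spot_point(query, picture): "at" ([column, row] in pixels: a listed point, or the origin of a listed thing).
The state is a dict: "clock": time; "qpos": joint angles; "qd": joint speeds; "joint_efforts": joint torques, N m; "ee_pos": TCP position; "tcp_rot": TCP orientation; "ft_force": force on the tool from outside, world axes, zero at the start; "wrist_torque": the same for the moment, N m; "gripper_width": opening from 0.0 (shut) to 1.0 (fully open).
Only numpy, scipy, OpenCV 4.12 (cv2) and the standard library are available. Lean on these libraries where they do the work, as an engineer would, in place of code of your own. Each camera call takes 0.05 s, during which the arm holds its last target.

### The job

Move the four stoneware flasks from the plywood stock rack to the dark display stand in the reverse order, so that visitors across the table read the row as we do from our side: the flask at the left end of the stock rack goes to the right end of the display stand, the second from the left to the second from the right, and so on. Stand each one upright, fully down in its own well; set them down rather than dropping or tipping them over, and leave the bowl, gift box and mug where they are.

Things in the scene. Friction and masses are not known exactly. Their poses are not given: they have to be found in the camera images.
- stock: Stock rack, pale plywood, fixed: board 75 (x) x 310 (y) x 18 mm with four square wells along y, centres at y = -111, -37, +37, +111 mm, each 62 mm wide, 8 mm deep (floor 10 mm above the table); ledge with tiles on its -x side, 48 mm deep; end cheeks 34 mm high. Nearer than the display stand or beyond it. Origin: on the table under the middle of the row; x away from the robot, y left, z up, yaw within 7 deg.
- display: Display stand, dark wood, brass strip on its far (+x) side, fixed, empty at the start, wells lined in beige: same board and wells as the stock rack (centres at y = -111, -37, +37, +111 mm, 62 mm wide, 8 mm deep, floor 10 mm above the table), same cheeks, no ledge. Origin: on the table under the middle of the row of wells; x away from the robot, y left, z up, yaw within 7 deg.
- mid_red (a point): Small brick-red stoneware flask with a cork stopper, loose, about 0.18 kg: a straight round body 48 mm in diameter from its foot to 60 mm up, then a narrow neck, cork top 90 mm above the foot. It starts upright in one of the stock rack's wells. This point is on its axis, 45 mm above its foot; z points up along it.
- mid_black (a point): Small black stoneware flask with a cork stopper, loose, about 0.18 kg: a straight round body 48 mm in diameter from its foot to 60 mm up, then a narrow neck, cork top 90 mm above the foot. It starts upright in one of the stock rack's wells. This point is on its axis, 45 mm above its foot; z points up along it.
- mid_white (a point): Small cream-white stoneware flask with a cork stopper, loose, about 0.18 kg: a straight round body 48 mm in diameter from its foot to 60 mm up, then a narrow neck, cork top 90 mm above the foot. It starts upright in one of the stock rack's wells. This point is on its axis, 45 mm above its foot; z points up along it.
- mid_blue (a point): Small blue stoneware flask with a cork stopper, loose, about 0.18 kg: a straight round body 48 mm in diameter from its foot to 60 mm up, then a narrow neck, cork top 90 mm above the foot. It starts upright in one of the stock rack's wells. This point is on its axis, 45 mm above its foot; z points up along it.
- tile_red: Glaze sample tile, brick-red, fixed, 30 x 38 x 6 mm, lying on the stock rack's ledge 62 mm towards the robot from the centre of a well. It marks the well in which the brick-red flask starts, and stays there. Origin: centre of its underside; axes as the rack's.
- tile_black: Glaze sample tile, black, fixed, 30 x 38 x 6 mm, lying on the stock rack's ledge 62 mm towards the robot from the centre of a well. It marks the well in which the black flask starts, and stays there. Origin: centre of its underside; axes as the rack's.
- tile_white: Glaze sample tile, cream-white, fixed, 30 x 38 x 6 mm, lying on the stock rack's ledge 62 mm towards the robot from the centre of a well. It marks the well in which the cream-white flask starts, and stays there. Origin: centre of its underside; axes as the rack's.
- tile_blue: Glaze sample tile, blue, fixed, 30 x 38 x 6 mm, lying on the stock rack's ledge 62 mm towards the robot from the centre of a well. It marks the well in which the blue flask starts, and stays there. Origin: centre of its underside; axes as the rack's.
- bowl: Terracotta bowl, bystander, loose, 110 mm across, 50 mm high, well to the left of both racks. Origin: centre of its underside.
- giftbox: Closed cardboard gift box, bystander, loose, 100 x 80 x 60 mm, to the right of both racks. Origin: centre of its underside.
- mug: Grey-brown stoneware mug, bystander, loose, 76 mm across, 85 mm high, handle on its side, to the right of both racks. Origin: centre of its underside.
Things that resemble listed ones, but are neither listed nor needed, are in the scene too. Of the things that look like the part that bears mid_red, the middle-sized one is meant. Of the things that look like the part that bears mid_white, the larger one is meant.

How it is judged:
By the outcome, as a careful person would: the job done as asked, in the order asked, and still so for the second after the job is handed in, with the robot touching nothing.
It also fails if it takes over 99 s, if anything falls off the work surface, if the arm or the gripper's body presses on something with over 40 N, if the wrist force passes 120 N, or if a joint passes its speed limit or range.

## Working session

There is one attempt and no reset: what is moved stays moved. The work goes in short steps, Python scripts to look and compute and a tool call to move; the robot and the scene stay as the last step left them, time stands still between calls to the robot, and variables do not carry over. Pictures are saved under pics/ and viewed, and the job is handed in when it is done.

Besides the shell and the picture viewer there is one more tool, called after "Call:" by a JSON object that holds its "method" and its "body", one argument or row to a line. arm_command: Moves the arm, as the interface text tells. Its arguments: {"type":"object","properties":{"moves":{"type":"array"},"grip":{"type":"number"},"squeeze":{"type":"number"}},"required":["moves"]}

```bash
mkdir -p pics; python3 - <<'E'
from rig import readout,cams,arm
import cv2
print(readout.get_obs())
for n in ["scene","top"]:
    c=cams.capture(n); cv2.imwrite(f"pics/{n}0.png",cv2.resize(c["frame"][:,:,::-1],(800,600)))
    print(n,c["mtx"],c["k1"],c["position"],c["orientation"],c["shot"])
E
```

```text
{'clock': 0.0, 'qpos': array([-7.34816512e+01,  3.02782188e+01,  8.21571259e+01,  1.29734721e-03,
        6.76874251e+01, -1.02278053e+01]), 'qd': array([-0.02234542,  0.03498505, -0.02886198, -0.14205321, -0.03304368,
        0.03396926]), 'joint_efforts': array([-1.32914161e-04, -4.42346728e+01, -1.78026617e+01, -2.24423684e-04,
        8.39480083e-03,  7.93150036e-06]), 'ee_pos': array([ 0.2810898 , -0.55740403,  0.22033753]), 'tcp_rot': array([[ 8.93013151e-01,  4.50030183e-01, -5.89144573e-04],
       [ 4.50030390e-01, -8.93010864e-01,  2.06025790e-03],
       [ 4.01065734e-04, -2.10497036e-03, -9.99997704e-01]]), 'ft_force': array([0.5958332 , 0.95863577, 0.8757249 ]), 'wrist_torque': array([-0.00053462, -0.00034325, -0.04202041]), 'gripper_width': 1.0008133836126811}
scene [[464.75775003   0.         247.51031862]
 [  0.         464.75775003 192.41453038]
 [  0.           0.           1.        ]] 0.003573229541313012 [ 1.75335211 -0.09063424  0.7796035 ] [[ 0.07385217  0.51080363 -0.85651941]
 [ 0.99705168 -0.05575629  0.05271791]
 [-0.02082785 -0.85788745 -0.51341534]] 1
top [[499.73232699   0.         255.11184004]
 [  0.         499.73232699 194.65205041]
 [  0.           0.           1.        ]] -0.14404924682523051 [ 0.27529556 -0.01515174  1.58320336] [[ 0.02792829 -0.98102723  0.19184782]
 [-0.99960326 -0.02810994  0.00177531]
 [ 0.0036512  -0.19182128 -0.98142308]] 2
```

View pics/scene0.png

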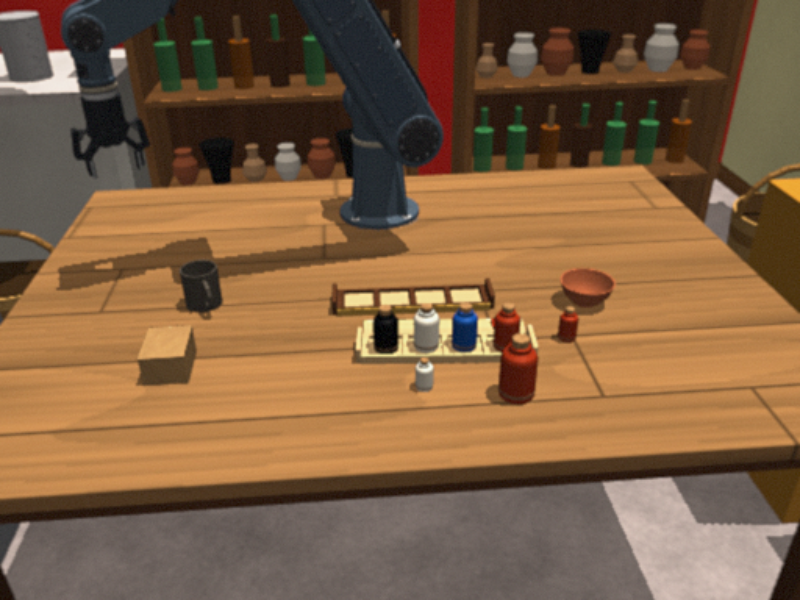

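View pics/top0.png

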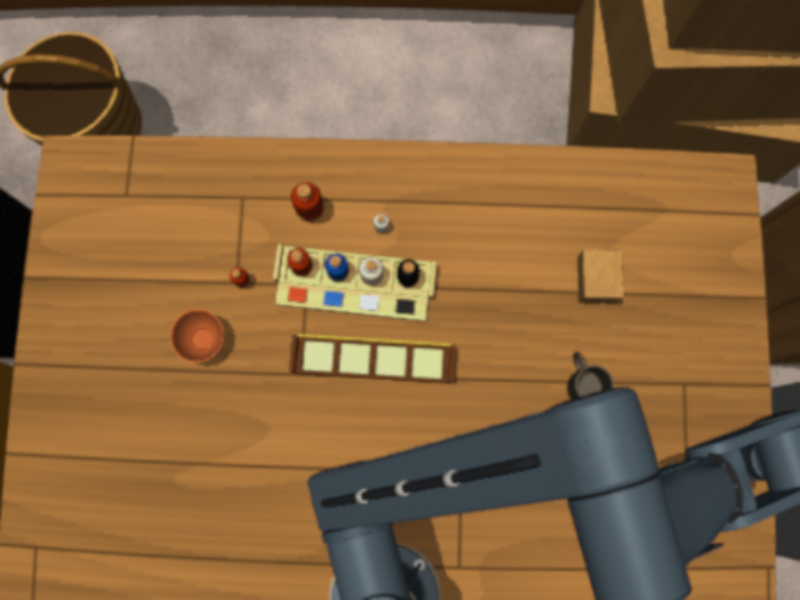

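The top picture (800x600) shows the stock rack holding, left to right (+y to -y): red (299,261), blue (336,266), white (371,270) and black (408,272). The tiles match this order. The look-alikes are a large red flask (307,198), a small red one (239,276) and a small white one (381,223). The display wells, at (318..428, 356..363), are empty and nearer the robot.

```bash
cat > h.py <<'E'
import numpy as np, cv2
from rig import readout,cams,finder
def ray(c,px):
    K=c["mtx"]; d=np.array([(px[0]-K[0,2])/K[0,0],(px[1]-K[1,2])/K[1,1]]); u=d.copy()
    for _ in range(20): u=d/(1+c["k1"]*(u@u))
    v=c["orientation"]@np.array([u[0],u[1],1]); return np.array(c["position"]),v
def onz(c,px,z):
    p,v=ray(c,px); return p+v*(z-p[2])/v[2]
def proj(c,X):
    q=np.array(c["orientation"]).T@(np.array(X)-c["position"]); u=q[:2]/q[2]; u=u*(1+c["k1"]*(u@u))
    return u*[c["mtx"][0,0],c["mtx"][1,1]]+c["mtx"][:2,2]
E
python3 - <<'E'
from h import *
np.set_printoptions(precision=4,suppress=True)
for n in ["top","scene"]:
    c=cams.capture(n)
    for q,z in [("mid_red",.055),("mid_blue",.055),("mid_white",.055),("mid_black",.055),("stock",0),("display",0),("tile_red",.018),("tile_blue",.018),("tile_white",.018),("tile_black",.018),("bowl",0),("giftbox",0),("mug",0)]:
        r=finder.spot_point(q,c)
        print(n,q,[(round(x["p"],2),np.round(x["at"],1),onz(c,x["at"],z)[:2]) for x in r[:4] if x["p"]>.2])
    f=c["frame"]
    cr=f[130:260,160:310] if n=="top" else f[170:270,190:380]
    cv2.imwrite(f"pics/{n}1.png",cv2.resize(cr[:,:,::-1],None,fx=4,fy=4,interpolation=cv2.INTER_CUBIC))
    # display wells: beige
    if n=="top":
        hsv=cv2.cvtColor(f,cv2.COLOR_RGB2HSV)
        m=((f[:,:,0]>170)&(f[:,:,1]>170)&(f[:,:,2]>100)).astype(np.uint8); m[:212]=0;m[250:]=0
        k,_,st,ce=cv2.connectedComponentsWithStats(m)
        for i in range(1,k):
            if st[i,4]>100: print(st[i],ce[i],onz(c,ce[i],.010)[:2])
E
```

```text
top mid_red [(0.71, array([151.6, 175.9]), array([0.625, 0.316])), (0.67, array([191.2, 167.5]), array([0.6555, 0.1917])), (0.63, array([195.8, 128.6]), array([0.7847, 0.1841])), (0.41, array([374.5, 253.2]), array([ 0.4009, -0.3851]))]
top mid_blue [(0.49, array([214.9, 171.1]), array([0.6459, 0.1163])), (0.29, array([215. , 192.3]), array([0.5779, 0.113 ]))]
top mid_white [(0.73, array([237., 173.]), array([0.6417, 0.0465])), (0.47, array([243.8, 142.8]), array([0.7412, 0.0283]))]
top mid_black [(0.66, array([238. , 194.8]), array([0.572 , 0.0409])), (0.49, array([262.7, 174.1]), array([ 0.6405, -0.0344])), (0.21, array([217.1, 168.6]), array([0.6542, 0.1097]))]
top stock [(0.7, array([229.1, 176.5]), array([0.6425, 0.074 ]))]
top display [(0.69, array([189.5, 188.8]), array([0.598 , 0.2009]))]
top tile_red [(0.56, array([188.8, 190.1]), array([0.59  , 0.2005]))]
top tile_blue [(0.53, array([260.6, 196.5]), array([ 0.5758, -0.03  ])), (0.39, array([214.4, 192.4]), array([0.5849, 0.118 ]))]
top tile_white [(0.4, array([237.2, 197.3]), array([0.571 , 0.0445]))]
top tile_black [(0.64,
[... 724 characters left out ...]
566, 0.1184]))]
scene mid_white [(0.71, array([272.5, 238.7]), array([0.7851, 0.0311])), (0.69, array([271.5, 206.5]), array([0.6309, 0.0468]))]
scene mid_black [(0.95, array([245.3, 210.4]), array([ 0.6435, -0.0299]))]
scene stock [(0.62, array([285. , 224.3]), array([0.6456, 0.085 ]))]
scene display [(0.97, array([265.1, 194. ]), array([0.4689, 0.0454]))]
scene tile_red [(0.52, array([127.8, 198.1]), array([ 0.4766, -0.3913]))]
scene tile_blue [(0.48, array([323.4, 204. ]), array([0.5764, 0.2124]))]
scene tile_white []
scene tile_black []
scene bowl [(0.95, array([377.6, 191.6]), array([0.4934, 0.409 ]))]
scene giftbox [(0.91, array([108.1, 235.4]), array([ 0.6481, -0.4248]))]
scene mug []
```

View pics/top1.png

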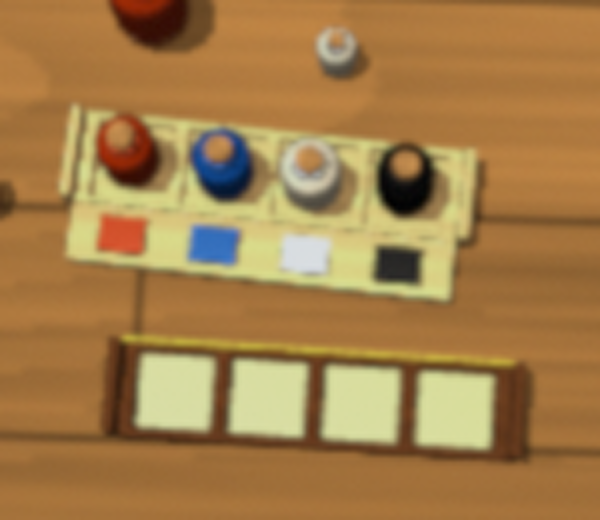

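View pics/scene1.png

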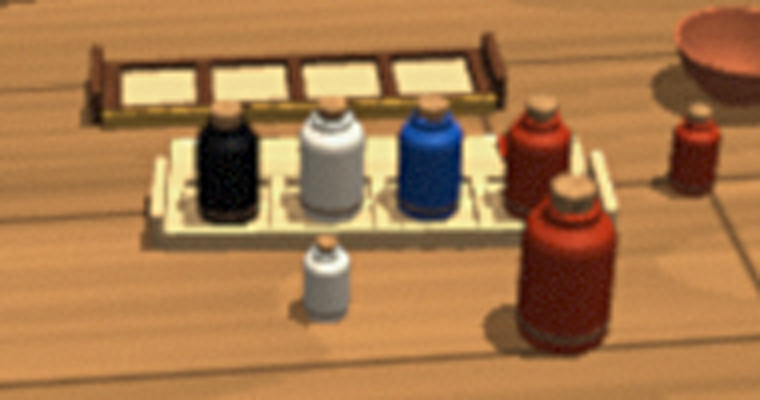

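```bash
python3 - <<'E'
from h import *
np.set_printoptions(precision=4,suppress=True)
c=cams.capture("top"); f=c["frame"]
def comp(m,z,lab,box,mn=15):
    M=np.zeros(m.shape,np.uint8); x0,x1,y0,y1=box; M[y0:y1,x0:x1]=m[y0:y1,x0:x1]
    k,_,st,ce=cv2.connectedComponentsWithStats(M)
    for i in range(1,k):
        if st[i,4]>=mn: print(lab,st[i],ce[i],onz(c,ce[i],z)[:2])
F=f.astype(int);R,G,B=F[...,0],F[...,1],F[...,2]
comp((R-B>110)&(G<100),.024,"tred",(176,200,183,195))
comp((B-R>60),.024,"tblue",(205,222,186,198))
comp((R+G+B<200),.024,"tblk",(250,270,190,203))
comp((R>190)&(B>190),.024,"twhite",(228,246,187,200))
comp((R-B>50)&(G>100)&(B>50)&(R<235),.10,"cork",(180,280,155,182),5)
S=finder.cut_out
for n in ["top","scene"]:
    c=cams.capture(n)
    for q in ["mid_red","mid_blue","mid_white","mid_black"]:
        for r in S(q,c)[:4]:
            ys,xs=np.nonzero(r["region"]); 
            print(n,q,round(r["p"],2),np.round(r["at"],1),xs.min(),xs.max(),ys.min(),ys.max(),len(xs))
E
```

```text
tred [185 185  11   8  75] [190.2667 188.2933] [0.5948 0.1952]
tblue [208 187  11   9  89] [212.9888 190.6517] [0.5892 0.1222]
tblk [254 192  11   8  71] [258.7887 195.7324] [ 0.5769 -0.0241]
twhite [231 189  11   9  91] [235.8022 192.9451] [0.5839 0.0492]
cork [ 180  155  100   27 1797] [230.5559 166.2037] [0.6517 0.0651]
cork [212 164   6   6  28] [214.2143 166.5   ] [0.6494 0.1151]
cork [234 166   7   7  39] [236.8462 169.    ] [0.6435 0.0456]
cork [258 168   7   6  30] [261.1667 170.4   ] [ 0.6412 -0.0288]
top mid_red 0.86 [197.9 129.8] 186 207 117 141 395
top mid_red 0.69 [190.2 169.3] 184 200 158 176 245
top mid_red 0.68 [153.8 175.6] 147 158 171 183 116
top mid_blue 0.78 [216.4 171. ] 208 223 162 179 233
top mid_white 0.53 [374.5 243.6] 363 391 226 254 479
top mid_white 0.51 [238.6 172.6] 230 245 165 182 233
top mid_white 0.47 [246.1 142.5] 239 249 136 149 121
scene mid_red 0.76 [362.8 207.7] 357 369 197 218 222
scene mid_red 0.61 [322.3 205. ] 315 332 194 224 406
scene mid_red 0.58 [330.8 236.6] 319 343 214 258 914
scene mid_blue 0.88 [297.  211.4] 289 305 194 225 417
scene mid_white 0.67 [270.2 238.8] 266 276 229 250 208
scene mid_white 0.56 [272.2 211.3] 264 280 194 225 455
scene mid_black 0.78 [244.  213.3] 238 255 195 226 444
```

Choice confirmed in the crops: the four flasks standing in the wells behind their tiles are the ones to move, and the large red, small red and small white flasks outside the rack are not. I'll start with black.

Call:
{"method": "arm_command", "body": {
  "moves": [
    [35.8, 52.7, -1, 1.022],
    [35.8, 52.7, -1, 1.022],
    [35.8, 52.7, -1, 1.022],
    [35.8, 52.7, -1, 1.022],
    [35.8, 52.7, -1, 1.022],
    [35.8, 52.7, -1, 1.022],
    [35.8, 52.7, -1, 1.022],
    [35.8, 52.7, -1, 1.022],
    [35.8, 52.7, -1, 1.022],
    [35.8, 52.7, -1, 1.022],
    [35.8, 52.7, -1, 1.022],
    [35.8, 52.7, -1, 1.022]
  ],
  "grip": 100
}}

```text
clock: 3.05
ee_pos: [0.5632, -0.1427, 0.2137]
tcp_rot: [[0.082, 0.997, 0.0], [0.997, -0.082, -0.0], [-0.0, 0.0, -1.0]]
ft_force: [0.8, -0.7, -0.4]
gripper_width: 1.0
```

Call:
{"method": "arm_command", "body": {
  "moves": [
    [7.6, 11.3, 0, 0],
    [7.6, 11.3, 0, 0],
    [7.6, 11.3, 0, 0],
    [7.6, 11.3, 0, 0],
    [7.6, 11.3, -1, 0],
    [7.6, 11.3, -1, 0]
  ]
}}

```text
clock: 3.55
ee_pos: [0.6378, -0.029, 0.2016]
tcp_rot: [[0.08, 0.997, -0.004], [0.997, -0.08, -0.0], [-0.001, -0.004, -1.0]]
ft_force: [-0.6, -0.3, -0.9]
gripper_width: 0.998
```

```bash
python3 - <<'E'
from h import *
c=cams.capture("wrist"); o=readout.get_obs(); print(o["ee_pos"],c["position"])
f=cv2.resize(c["frame"][:,:,::-1],(800,600)).copy()
for y in (.191,.1175,.0437,-.03):
    X=(.648+ .0814*(y-.0806),y,.1); p=proj(c,X)*800/512; cv2.circle(f,tuple(int(v) for v in p),5,(255,0,255),2)
cv2.imwrite("pics/w1.png",f)
E
```

```text
[ 0.63743451 -0.03002423  0.20197134] [0.64470215 0.05035511 0.35377548]
```

View pics/w1.png

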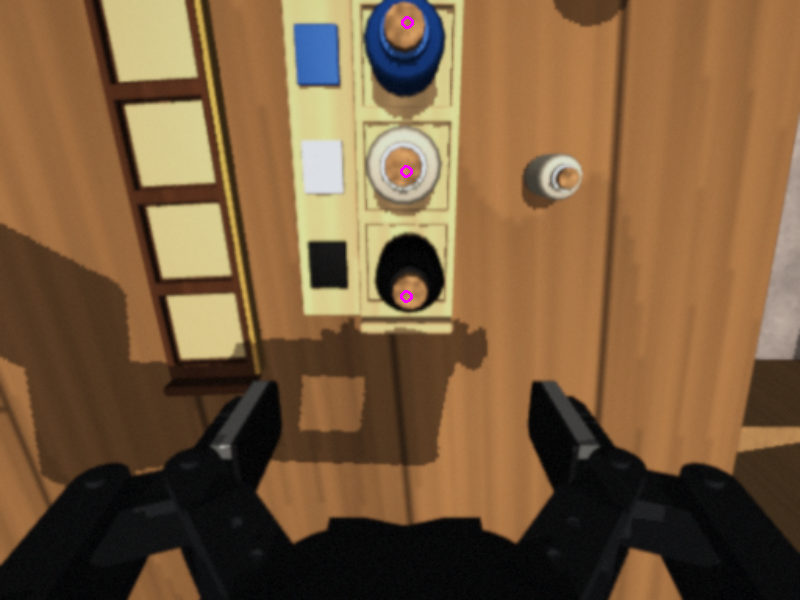

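Call:
{"method": "arm_command", "body": {
  "moves": [
    [0.2, 0.2, -3, 0],
    [0.2, 0.2, -6, 0],
    [0.2, 0.2, -9, 0],
    [0.2, 0.2, -11.5, 0],
    [0.2, 0.2, -13.5, 0],
    [0.2, 0.2, -14.4, 0],
    [0.2, 0.2, -14.4, 0]
  ]
}}

```text
clock: 4.18
ee_pos: [0.6369, -0.0295, 0.0557]
tcp_rot: [[0.084, 0.996, -0.009], [0.996, -0.084, 0.001], [-0.0, -0.01, -1.0]]
ft_force: [-0.5, 0.4, -0.3]
gripper_width: 1.003
```

Call:
{"method": "arm_command", "body": {
  "moves": [
    [0, 0, 0, 0],
    [0, 0, 0, 0],
    [0, 0, 0, 0],
    [0, 0, 0, 0],
    [0, 0, 0, 0],
    [0, 0, 0, 0],
    [0, 0, 0, 0],
    [0, 0, 0, 0]
  ],
  "grip": 0,
  "squeeze": 30
}}

```text
clock: 4.85
ee_pos: [0.6394, -0.0302, 0.0581]
tcp_rot: [[0.084, 0.996, -0.003], [0.996, -0.084, -0.001], [-0.001, -0.003, -1.0]]
ft_force: [1.5, -0.8, 6.7]
gripper_width: 0.518
```

Call:
{"method": "arm_command", "body": {
  "moves": [
    [0, 0, 0, 0],
    [0, 0, 0, 0],
    [0, 0, 0, 0],
    [0, 0, 0, 0]
  ],
  "squeeze": 40
}}

```text
clock: 5.18
ee_pos: [0.6398, -0.0305, 0.0587]
tcp_rot: [[0.083, 0.997, -0.002], [0.997, -0.083, -0.002], [-0.002, -0.002, -1.0]]
ft_force: [-0.7, -1.9, 3.8]
gripper_width: 0.511
```

```bash
python3 - <<'E'
from h import *
c=cams.capture("wrist"); o=readout.get_obs(); print(o["ee_pos"],o["gripper_width"],o["ft_force"])
d=cams.capture("scene")["frame"]
cv2.imwrite("pics/w2.png",np.hstack([c["frame"],cv2.resize(d[160:260,190:323],(511,384))[:,:288]])[:,:,::-1])
E
```

```text
[ 0.63973993 -0.03054018  0.05862865] 0.5048378138387385 [-0.16165449 -1.67315596  4.98907455]
```

View pics/w2.png

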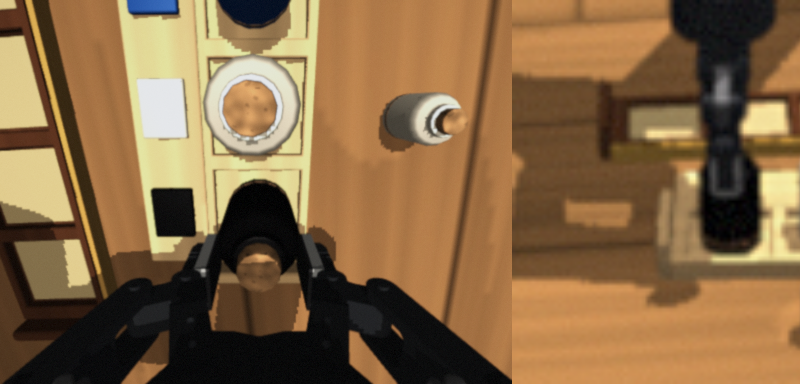

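Call:
{"method": "arm_command", "body": {
  "moves": [
    [0, 0, 0.5, 0],
    [0, 0, 2, 0],
    [0, 0, 4.5, 0],
    [0, 0, 7.5, 0],
    [0, 0, 10.5, 0],
    [0, 0, 12, 0],
    [-2, 2, 12, 0],
    [-4.5, 4.7, 12, 0.02],
    [-7, 7.4, 12, 0.047],
    [-9.5, 10.1, 12, 0.047],
    [-12, 12.8, 12, 0.047],
    [-14.5, 15.5, 12, 0.047]
  ]
}}

```text
clock: 6.28
ee_pos: [0.4921, 0.1257, 0.1779]
tcp_rot: [[0.037, 0.999, -0.006], [0.999, -0.037, -0.001], [-0.001, -0.005, -1.0]]
ft_force: [1.0, 0.2, -1.4]
gripper_width: 0.506
```

```bash
python3 - <<'E'
from h import *
o=readout.get_obs(); print(o["ee_pos"],o["gripper_width"],o["ft_force"],o["clock"])
E
```

```text
[0.49205633 0.12574884 0.17791   ] 0.5063043011907995 [ 0.98213028  0.20898214 -1.44694608] 6.2833
```

Call:
{"method": "arm_command", "body": {
  "moves": [
    [-2, 2.3, 0, 0],
    [-2, 2.3, 0, 0],
    [-2, 2.3, -2, 0],
    [-2, 2.3, -5, 0],
    [-2, 2.3, -7, 0],
    [-2, 2.3, -8, 0],
    [-2, 2.3, -8, 0],
    [-2, 2.3, -8, 0]
  ]
}}

```text
clock: 6.95
ee_pos: [0.4718, 0.1486, 0.0975]
tcp_rot: [[0.038, 0.999, -0.007], [0.999, -0.038, -0.001], [-0.001, -0.007, -1.0]]
ft_force: [-0.8, 0.2, -2.6]
gripper_width: 0.5
```

```bash
python3 - <<'E'
from h import *
c=cams.capture("wrist"); o=readout.get_obs(); print(o["ee_pos"],o["gripper_width"],o["ft_force"])
d=cams.capture("scene")["frame"]
cv2.imwrite("pics/w3.png",np.hstack([c["frame"],cv2.resize(d[140:240,250:350],(288,288)),] if 0 else [c["frame"],np.vstack([cv2.resize(d[140:240,250:350],(288,288)),np.zeros((96,288,3),np.uint8)])])[:,:,::-1])
E
```

```text
[0.47262587 0.14871699 0.09830412] 0.5059427797562448 [ 0.04685525  0.46788185 -1.92804601]
```

View pics/w3.png

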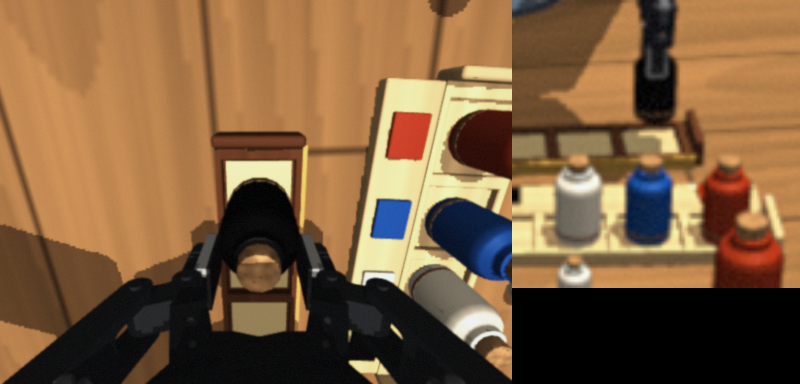

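The wrist picture shows black held upright over the leftmost display well, centred in x.

Call:
{"method": "arm_command", "body": {
  "moves": [
    [0, 0, -1.2, 0],
    [0, 0, -2.2, 0],
    [0, 0, -3, 0],
    [0, 0, -3.5, 0],
    [0, 0, -3.8, 0],
    [0, 0, -3.9, 0],
    [0, 0, -3.95, 0],
    [0, 0, -3.95, 0]
  ]
}}

```text
clock: 7.72
ee_pos: [0.473, 0.1488, 0.0594]
tcp_rot: [[0.038, 0.999, -0.004], [0.999, -0.038, -0.001], [-0.001, -0.004, -1.0]]
ft_force: [1.2, -0.1, -2.4]
gripper_width: 0.507
```

Call:
{"method": "arm_command", "body": {
  "moves": [
    [0, 0, -0.05, 0],
    [0, 0, -0.1, 0],
    [0, 0, -0.15, 0],
    [0, 0, -0.15, 0]
  ]
}}

```text
clock: 8.05
ee_pos: [0.4734, 0.1493, 0.0589]
tcp_rot: [[0.038, 0.999, -0.002], [0.999, -0.038, -0.0], [-0.0, -0.002, -1.0]]
ft_force: [-1.6, 2.3, 6.4]
gripper_width: 0.499
```

Call:
{"method": "arm_command", "body": {
  "moves": [
    [0, 0, 0, 0],
    [0, 0, 0, 0],
    [0, 0, 0, 0],
    [0, 0, 0, 0],
    [0, 0, 0, 0],
    [0, 0, 0, 0]
  ],
  "grip": 100
}}

```text
clock: 8.55
ee_pos: [0.4734, 0.1492, 0.0588]
tcp_rot: [[0.038, 0.999, -0.002], [0.999, -0.038, -0.0], [-0.0, -0.002, -1.0]]
ft_force: [0.2, -0.7, -0.2]
gripper_width: 1.001
```

```bash
python3 - <<'E'
from h import *
c=cams.capture("wrist"); o=readout.get_obs(); print(o["ee_pos"],o["gripper_width"],o["ft_force"])
cv2.imwrite("pics/w4.png",c["frame"][:,:,::-1])
E
```

```text
[0.47340455 0.14923089 0.0588182 ] 1.0012592075908335 [-0.59729442  0.17844554  0.32624261]
```

View pics/w4.png

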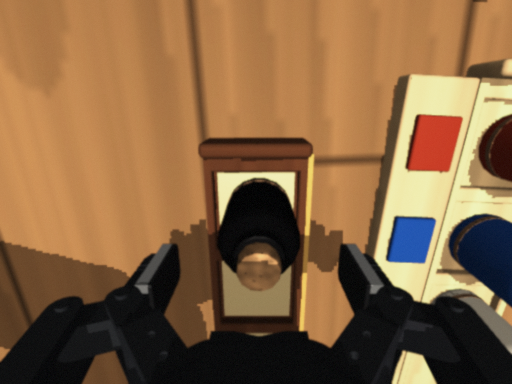

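Call:
{"method": "arm_command", "body": {
  "moves": [
    [0, 0, 2, 0],
    [0, 0, 5.5, 0],
    [0, 0, 9, 0],
    [0, 0, 12, 0],
    [3, -1.8, 12, 0],
    [6.4, -3.9, 12, -0.02],
    [9.8, -6, 12, -0.047],
    [13.2, -8.1, 12, -0.047],
    [16, -9.8, 12, -0.047],
    [17.1, -10.4, 12, -0.047],
    [17.1, -10.4, 12, -0.047],
    [17.1, -10.4, 12, -0.047]
  ]
}}

```text
clock: 9.6
ee_pos: [0.6437, 0.045, 0.178]
tcp_rot: [[0.086, 0.996, -0.005], [0.996, -0.086, 0.001], [0.0, -0.005, -1.0]]
ft_force: [-0.8, 0.1, -0.2]
gripper_width: 0.999
```

Call:
{"method": "arm_command", "body": {
  "moves": [
    [0.1, 0, -3, 0],
    [0.1, 0, -6, 0],
    [0.1, 0, -9, 0],
    [0.1, 0, -11, 0],
    [0.1, 0, -11.9, 0],
    [0.1, 0, -11.9, 0]
  ]
}}

```text
clock: 10.1
ee_pos: [0.6412, 0.0463, 0.0566]
tcp_rot: [[0.085, 0.996, -0.011], [0.996, -0.085, 0.001], [0.0, -0.011, -1.0]]
ft_force: [-0.3, 0.4, 0.9]
gripper_width: 1.003
```

Call:
{"method": "arm_command", "body": {
  "moves": [
    [0, 0, 0.2, 0],
    [0, 0, 0.2, 0],
    [0, 0, 0.2, 0],
    [0, 0, 0.2, 0],
    [0, 0, 0.2, 0],
    [0, 0, 0.2, 0],
    [0, 0, 0.2, 0],
    [0, 0, 0.2, 0],
    [0, 0, 0.2, 0],
    [0, 0, 0.2, 0]
  ],
  "grip": 0,
  "squeeze": 40
}}

```text
clock: 10.93
ee_pos: [0.6428, 0.0464, 0.0609]
tcp_rot: [[0.085, 0.996, -0.007], [0.996, -0.085, 0.001], [0.001, -0.007, -1.0]]
ft_force: [-0.3, 1.1, 6.3]
gripper_width: 0.485
```

```bash
python3 - <<'E'
from h import *
c=cams.capture("wrist"); o=readout.get_obs(); print(o["ee_pos"],o["gripper_width"],o["ft_force"])
cv2.imwrite("pics/w5.png",c["frame"][:,:,::-1])
E
```

```text
[0.64278599 0.04636796 0.06086975] 0.489939452624415 [0.48156644 0.67063097 6.61571459]
```

View pics/w5.png

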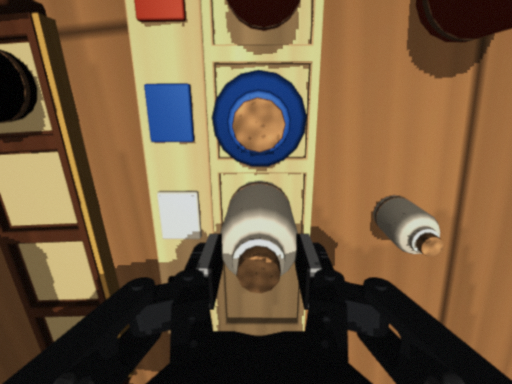

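Call:
{"method": "arm_command", "body": {
  "moves": [
    [0, 0, 0.5, 0],
    [0, 0, 2, 0],
    [0, 0, 4.5, 0],
    [0, 0, 7.5, 0],
    [0, 0, 10.5, 0],
    [0, 0, 12, 0],
    [-2, 0.4, 12, 0],
    [-5, 0.8, 12, 0.02],
    [-8.5, 1.4, 12, 0.047],
    [-12, 2, 12, 0.047],
    [-15, 2.4, 12, 0.047],
    [-17.3, 2.8, 12, 0.047]
  ]
}}

```text
clock: 11.98
ee_pos: [0.466, 0.0748, 0.1809]
tcp_rot: [[0.038, 0.999, -0.01], [0.999, -0.038, 0.001], [0.001, -0.01, -1.0]]
ft_force: [-0.1, 0.5, -1.5]
gripper_width: 0.483
```

Call:
{"method": "arm_command", "body": {
  "moves": [
    [0.3, 0, 0, 0],
    [0.3, 0, -2, 0],
    [0.3, 0, -5, 0],
    [0.3, 0, -7, 0],
    [0.3, 0, -8, 0],
    [0.3, 0, -8, 0],
    [0.3, 0, -8, 0]
  ]
}}

```text
clock: 12.57
ee_pos: [0.4694, 0.0746, 0.1008]
tcp_rot: [[0.038, 0.999, -0.011], [0.999, -0.038, 0.001], [0.001, -0.011, -1.0]]
ft_force: [0.4, -0.2, -0.8]
gripper_width: 0.484
```

```bash
python3 - <<'E'
from h import *
c=cams.capture("wrist"); o=readout.get_obs(); print(o["ee_pos"],o["gripper_width"],o["ft_force"])
cv2.imwrite("pics/w6.png",c["frame"][:,:,::-1])
E
```

```text
[0.46986577 0.07462907 0.10137533] 0.4803886091772909 [ 0.01957797  0.46826374 -1.73975325]
```

View pics/w6.png

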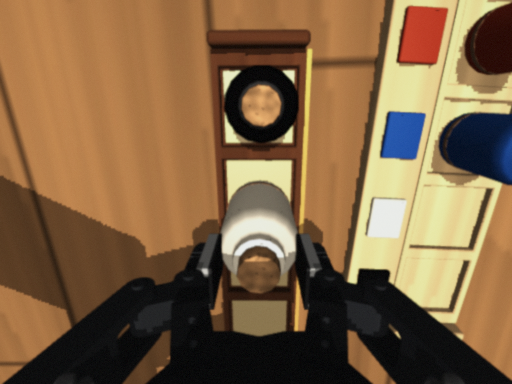

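Call:
{"method": "arm_command", "body": {
  "moves": [
    [0, 0, -1.2, 0],
    [0, 0, -2.2, 0],
    [0, 0, -3, 0],
    [0, 0, -3.5, 0],
    [0, 0, -3.8, 0],
    [0, 0, -3.95, 0],
    [0, 0, -4.05, 0],
    [0, 0, -4.1, 0],
    [0, 0, -4.1, 0]
  ]
}}

```text
clock: 13.37
ee_pos: [0.4701, 0.0747, 0.0609]
tcp_rot: [[0.038, 0.999, -0.008], [0.999, -0.038, 0.001], [0.001, -0.008, -1.0]]
ft_force: [-1.2, 0.3, 0.9]
gripper_width: 0.487
```

Call:
{"method": "arm_command", "body": {
  "moves": [
    [0, 0, -0.05, 0],
    [0, 0, -0.1, 0],
    [0, 0, -0.1, 0]
  ]
}}

```text
clock: 13.62
ee_pos: [0.4701, 0.0748, 0.0608]
tcp_rot: [[0.038, 0.999, -0.008], [0.999, -0.038, 0.001], [0.001, -0.008, -1.0]]
ft_force: [-2.4, 1.0, 8.6]
gripper_width: 0.483
```

Call:
{"method": "arm_command", "body": {
  "moves": [
    [0, 0, 0, 0],
    [0, 0, 0, 0],
    [0, 0, 0, 0],
    [0, 0, 0, 0],
    [0, 0, 0, 0],
    [0, 0, 0, 0]
  ],
  "grip": 100
}}

```text
clock: 14.12
ee_pos: [0.4701, 0.0747, 0.0607]
tcp_rot: [[0.038, 0.999, -0.008], [0.999, -0.038, 0.001], [0.001, -0.008, -1.0]]
ft_force: [-0.5, -0.4, 0.0]
gripper_width: 0.999
```

```bash
python3 - <<'E'
from h import *
c=cams.capture("wrist"); o=readout.get_obs(); print(o["ee_pos"],o["gripper_width"],o["ft_force"])
cv2.imwrite("pics/w7.png",c["frame"][:,:,::-1])
E
```

```text
[0.47010558 0.07473492 0.0607072 ] 1.000730484369048 [-0.60363791  0.32238742 -0.19816298]
```

View pics/w7.png

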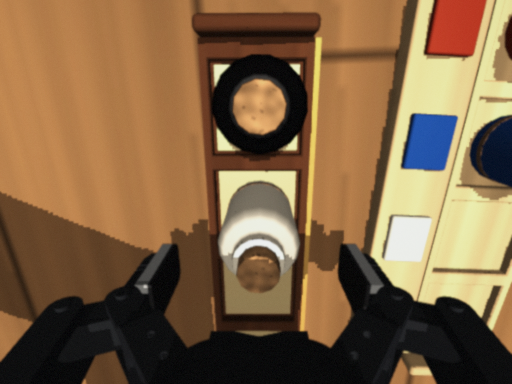

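White is down in the second well from the left. Next is blue.

Call:
{"method": "arm_command", "body": {
  "moves": [
    [0, 0, 2, 0],
    [0, 0, 5.5, 0],
    [0, 0, 9, 0],
    [0, 0, 12, 0],
    [3, 0.7, 12, 0],
    [6.5, 1.5, 12, -0.02],
    [10, 2.3, 12, -0.047],
    [13.5, 3.1, 12, -0.047],
    [16.8, 3.9, 12, -0.047],
    [18, 4.2, 12, -0.047],
    [18, 4.2, 12, -0.047],
    [18, 4.2, 12, -0.047]
  ]
}}

```text
clock: 15.17
ee_pos: [0.6496, 0.1168, 0.1797]
tcp_rot: [[0.084, 0.996, -0.01], [0.996, -0.084, 0.001], [0.0, -0.01, -1.0]]
ft_force: [-0.7, 0.4, 0.7]
gripper_width: 0.995
```

Call:
{"method": "arm_command", "body": {
  "moves": [
    [0.2, 0, -3, 0],
    [0.2, 0, -6, 0],
    [0.2, 0, -9, 0],
    [0.2, 0, -11, 0],
    [0.2, 0, -12.1, 0],
    [0.2, 0, -12.2, 0],
    [0.2, 0, -12.2, 0]
  ]
}}

```text
clock: 15.75
ee_pos: [0.6508, 0.1166, 0.0578]
tcp_rot: [[0.085, 0.996, -0.011], [0.996, -0.084, 0.001], [0.0, -0.011, -1.0]]
ft_force: [-0.0, 0.2, 0.3]
gripper_width: 1.001
```

Call:
{"method": "arm_command", "body": {
  "moves": [
    [0, 0, 0.1, 0],
    [0, 0, 0.1, 0],
    [0, 0, 0.1, 0],
    [0, 0, 0.1, 0],
    [0, 0, 0.1, 0],
    [0, 0, 0.1, 0],
    [0, 0, 0.1, 0],
    [0, 0, 0.1, 0],
    [0, 0, 0.1, 0],
    [0, 0, 0.1, 0]
  ],
  "grip": 0
}}

```text
clock: 16.58
ee_pos: [0.649, 0.1169, 0.0614]
tcp_rot: [[0.084, 0.996, -0.015], [0.996, -0.084, 0.001], [-0.0, -0.015, -1.0]]
ft_force: [-4.2, -0.2, 10.4]
gripper_width: 0.482
```

```bash
python3 - <<'E'
from h import *
c=cams.capture("wrist"); o=readout.get_obs(); print(o["ee_pos"],o["gripper_width"],o["ft_force"])
cv2.imwrite("pics/w8.png",c["frame"][:,:,::-1])
E
```

```text
[0.64904864 0.11691671 0.06140331] 0.4785147555128493 [-5.31597563  0.56320967 10.92926049]
```

View pics/w8.png

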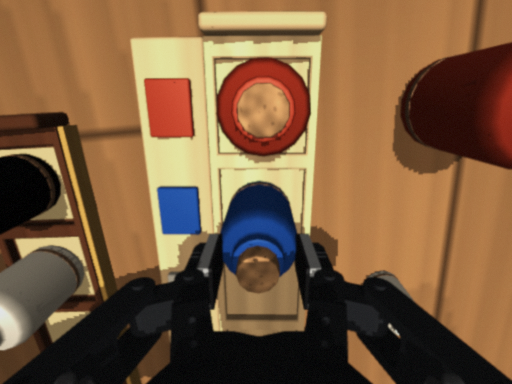

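Call:
{"method": "arm_command", "body": {
  "moves": [
    [0, 0, 0.5, 0],
    [0, 0, 2, 0],
    [0, 0, 4.5, 0],
    [0, 0, 7.5, 0],
    [0, 0, 10.5, 0],
    [0, 0, 12, 0],
    [-2, -1.3, 12, 0],
    [-5, -3.2, 12, 0.02],
    [-8.2, -5.2, 12, 0.047],
    [-11.4, -7.3, 12, 0.047],
    [-14.6, -9.3, 12, 0.047],
    [-17.4, -11.1, 12, 0.047]
  ]
}}

```text
clock: 17.63
ee_pos: [0.4729, 0.0052, 0.1819]
tcp_rot: [[0.037, 0.999, -0.014], [0.999, -0.037, 0.0], [-0.0, -0.014, -1.0]]
ft_force: [-0.3, -1.1, -2.1]
gripper_width: 0.479
```

Call:
{"method": "arm_command", "body": {
  "moves": [
    [-0.5, -0.4, 0, 0],
    [-0.5, -0.4, -2, 0],
    [-0.5, -0.4, -5, 0],
    [-0.5, -0.4, -7, 0],
    [-0.5, -0.4, -8, 0],
    [-0.5, -0.4, -8, 0],
    [-0.5, -0.4, -8, 0]
  ]
}}

```text
clock: 18.22
ee_pos: [0.4685, 0.0013, 0.102]
tcp_rot: [[0.037, 0.999, -0.014], [0.999, -0.037, 0.0], [-0.0, -0.014, -1.0]]
ft_force: [0.4, -1.0, -1.1]
gripper_width: 0.479
```

```bash
python3 - <<'E'
from h import *
c=cams.capture("wrist"); o=readout.get_obs(); print(o["ee_pos"],o["gripper_width"],o["ft_force"])
cv2.imwrite("pics/w9.png",c["frame"][:,:,::-1])
E
```

```text
[0.46894811 0.00118508 0.10252069] 0.4817704985686103 [ 0.06101115  0.50933633 -0.42908389]
```

View pics/w9.png

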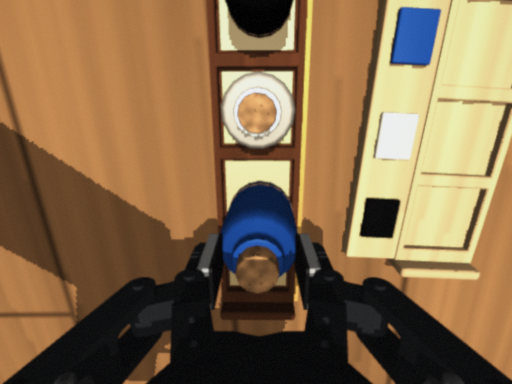

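Aligned over the third well. Lowering from z .1025 to .0612.

Call:
{"method": "arm_command", "body": {
  "moves": [
    [0, 0, -1.2, 0],
    [0, 0, -2.2, 0],
    [0, 0, -3, 0],
    [0, 0, -3.5, 0],
    [0, 0, -3.8, 0],
    [0, 0, -4, 0],
    [0, 0, -4.1, 0],
    [0, 0, -4.15, 0],
    [0, 0, -4.15, 0]
  ]
}}

```text
clock: 19.02
ee_pos: [0.4694, 0.0011, 0.0618]
tcp_rot: [[0.037, 0.999, -0.012], [0.999, -0.037, -0.001], [-0.001, -0.012, -1.0]]
ft_force: [-1.0, 0.4, 4.2]
gripper_width: 0.48
```

Call:
{"method": "arm_command", "body": {
  "moves": [
    [0, 0, -0.05, 0],
    [0, 0, -0.05, 0]
  ]
}}

```text
clock: 19.18
ee_pos: [0.4694, 0.001, 0.0617]
tcp_rot: [[0.036, 0.999, -0.011], [0.999, -0.036, -0.001], [-0.001, -0.011, -1.0]]
ft_force: [0.6, 0.2, 4.6]
gripper_width: 0.478
```

Call:
{"method": "arm_command", "body": {
  "moves": [
    [0, 0, 0, 0],
    [0, 0, 0, 0],
    [0, 0, 0, 0],
    [0, 0, 0, 0],
    [0, 0, 0, 0],
    [0, 0, 0, 0]
  ],
  "grip": 100
}}

```text
clock: 19.68
ee_pos: [0.4694, 0.001, 0.0617]
tcp_rot: [[0.036, 0.999, -0.011], [0.999, -0.036, -0.001], [-0.001, -0.011, -1.0]]
ft_force: [0.5, 0.1, 0.0]
gripper_width: 1.0
```

```bash
python3 - <<'E'
from h import *
c=cams.capture("wrist"); o=readout.get_obs(); print(o["ee_pos"],o["gripper_width"],o["ft_force"])
cv2.imwrite("pics/w10.png",c["frame"][:,:,::-1])
E
```

```text
[0.46939493 0.00103124 0.06168414] 0.9987294120612389 [ 0.0144656   0.41779692 -0.14663647]
```

View pics/w10.png

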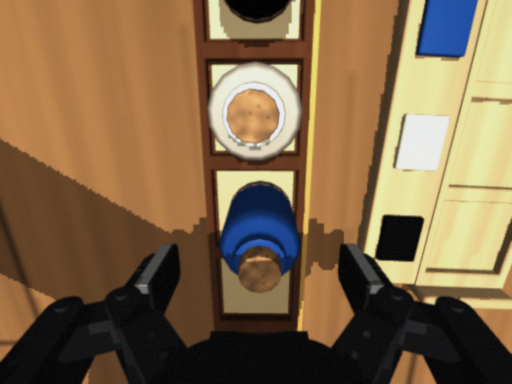

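Call:
{"method": "arm_command", "body": {
  "moves": [
    [0, 0, 2, 0],
    [0, 0, 5.5, 0],
    [0, 0, 9, 0],
    [0, 0, 12, 0],
    [2, 2, 12, 0],
    [4.6, 4.6, 12, -0.02],
    [7.2, 7.2, 12, -0.047],
    [9.8, 9.8, 12, -0.047],
    [12.4, 12.4, 12, -0.047],
    [15, 15, 12, -0.047],
    [17.5, 17.6, 12, -0.047],
    [18.7, 18.9, 12, -0.047]
  ]
}}

```text
clock: 20.73
ee_pos: [0.659, 0.1933, 0.1814]
tcp_rot: [[0.082, 0.997, -0.009], [0.997, -0.082, 0.001], [0.001, -0.009, -1.0]]
ft_force: [0.5, 0.0, -0.0]
gripper_width: 1.0
```

Call:
{"method": "arm_command", "body": {
  "moves": [
    [0, 0, 0, 0],
    [0, 0, 0, 0]
  ]
}}

```text
clock: 20.9
ee_pos: [0.6588, 0.1942, 0.1805]
tcp_rot: [[0.08, 0.997, -0.01], [0.997, -0.08, 0.001], [0.0, -0.01, -1.0]]
ft_force: [-0.3, 0.3, -0.4]
gripper_width: 1.001
```

```bash
python3 - <<'E'
from h import *
c=cams.capture("wrist"); o=readout.get_obs(); print(o["ee_pos"],o["gripper_width"],o["ft_force"])
f=c["frame"][:,:,::-1].copy()
cv2.circle(f,tuple(int(v) for v in proj(c,(.657,.191,.1))),4,(255,0,255),1)
cv2.imwrite("pics/w11.png",f)
E
```

```text
[0.6579358  0.19315593 0.18051363] 0.9971857235421655 [-0.55524071  0.07947106  0.80660704]
```

View pics/w11.png

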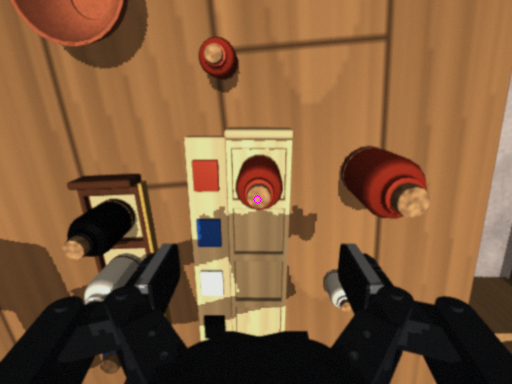

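Call:
{"method": "arm_command", "body": {
  "moves": [
    [0, 0, -3, 0],
    [0, 0, -6, 0],
    [0, 0, -9, 0],
    [0, 0, -11, 0],
    [0, 0, -11.9, 0],
    [0, 0, -12.1, 0],
    [0, 0, -12.1, 0]
  ]
}}

```text
clock: 21.53
ee_pos: [0.6576, 0.1923, 0.0597]
tcp_rot: [[0.082, 0.997, -0.012], [0.997, -0.082, 0.0], [-0.001, -0.012, -1.0]]
ft_force: [-0.3, -0.7, -0.2]
gripper_width: 1.0
```

Call:
{"method": "arm_command", "body": {
  "moves": [
    [0, 0, 0.1, 0],
    [0, 0, 0.2, 0],
    [0, 0, 0.2, 0],
    [0, 0, 0.2, 0],
    [0, 0, 0.2, 0],
    [0, 0, 0.2, 0],
    [0, 0, 0.2, 0],
    [0, 0, 0.2, 0],
    [0, 0, 0.2, 0],
    [0, 0, 0.2, 0]
  ],
  "grip": 0
}}

```text
clock: 22.37
ee_pos: [0.6577, 0.1925, 0.0639]
tcp_rot: [[0.082, 0.997, -0.011], [0.997, -0.082, 0.0], [-0.001, -0.011, -1.0]]
ft_force: [-2.0, -0.4, 6.7]
gripper_width: 0.46
```

```bash
python3 - <<'E'
from h import *
c=cams.capture("wrist"); o=readout.get_obs(); print(o["ee_pos"],o["gripper_width"],o["ft_force"])
cv2.imwrite("pics/w12.png",c["frame"][:,:,::-1])
E
```

```text
[0.65773867 0.19251198 0.06386495] 0.4595680770733782 [-2.52248412 -0.36416333  6.704345  ]
```

View pics/w12.png

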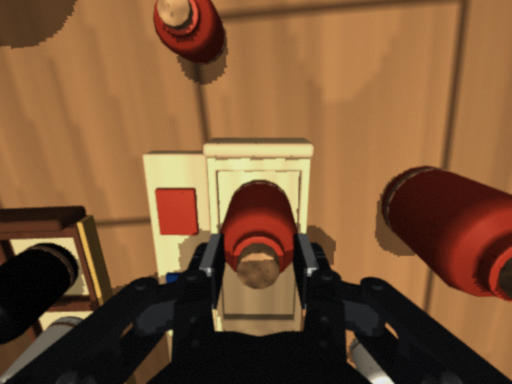

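The opening shrinks the higher I grip, which suggests the pads are near the shoulder, so I'll re-grip lower.

Call:
{"method": "arm_command", "body": {
  "moves": [
    [0, 0, 0, 0],
    [0, 0, 0, 0],
    [0, 0, 0, 0],
    [0, 0, 0, 0],
    [0, 0, 0, 0],
    [0, 0, -0.5, 0],
    [0, 0, -0.9, 0],
    [0, 0, -0.9, 0]
  ],
  "grip": 100
}}

```text
clock: 23.08
ee_pos: [0.6568, 0.1923, 0.0534]
tcp_rot: [[0.082, 0.997, -0.013], [0.997, -0.082, 0.0], [-0.001, -0.013, -1.0]]
ft_force: [-0.2, -0.3, -0.6]
gripper_width: 0.997
```

Call:
{"method": "arm_command", "body": {
  "moves": [
    [0, 0, 0, 0],
    [0, 0, 0, 0],
    [0, 0, 0, 0],
    [0, 0, 0, 0],
    [0, 0, 0, 0],
    [0, 0, 0, 0],
    [0, 0, 0, 0],
    [0, 0, 0, 0],
    [0, 0, 0, 0],
    [0, 0, 0, 0]
  ],
  "grip": 0
}}

```text
clock: 23.92
ee_pos: [0.6571, 0.1923, 0.0538]
tcp_rot: [[0.082, 0.997, -0.012], [0.997, -0.082, 0.0], [-0.001, -0.012, -1.0]]
ft_force: [0.8, -0.7, 3.3]
gripper_width: 0.529
```

Call:
{"method": "arm_command", "body": {
  "moves": [
    [0, 0, 0.5, 0],
    [0, 0, 2, 0],
    [0, 0, 4.5, 0],
    [0, 0, 7.5, 0],
    [0, 0, 10.5, 0],
    [0, 0, 12.5, 0],
    [-1.2, -1.7, 12.5, 0],
    [-3, -4.2, 12.5, 0.02],
    [-5, -7, 12.5, 0.047],
    [-7.2, -10, 12.5, 0.047],
    [-9.4, -13, 12.5, 0.047],
    [-11.5, -16, 12.5, 0.047]
  ]
}}

```text
clock: 24.92
ee_pos: [0.54, 0.0316, 0.1784]
tcp_rot: [[0.034, 0.999, -0.014], [0.999, -0.034, -0.0], [-0.001, -0.014, -1.0]]
ft_force: [0.5, -1.1, -1.8]
gripper_width: 0.533
```

Call:
{"method": "arm_command", "body": {
  "moves": [
    [-2, -2.7, 0, 0],
    [-4, -5.5, 0, 0],
    [-6, -8.4, 0, 0],
    [-7.4, -10.3, 0, 0],
    [-7.4, -10.3, 0, 0]
  ]
}}

```text
clock: 25.33
ee_pos: [0.4625, -0.0737, 0.1779]
tcp_rot: [[0.038, 0.999, -0.018], [0.999, -0.038, -0.0], [-0.001, -0.018, -1.0]]
ft_force: [0.2, 0.2, -1.4]
gripper_width: 0.533
```

Call:
{"method": "arm_command", "body": {
  "moves": [
    [0.3, 0, 0, 0],
    [0.3, 0, -2, 0],
    [0.3, 0, -5, 0],
    [0.3, 0, -7.5, 0],
    [0.3, 0, -8.3, 0],
    [0.3, 0, -8.3, 0],
    [0.3, 0, -8.3, 0]
  ]
}}

```text
clock: 25.92
ee_pos: [0.4661, -0.0733, 0.095]
tcp_rot: [[0.037, 0.999, -0.018], [0.999, -0.037, 0.0], [-0.001, -0.018, -1.0]]
ft_force: [0.4, -0.3, -0.5]
gripper_width: 0.532
```

```bash
python3 - <<'E'
from h import *
c=cams.capture("wrist"); o=readout.get_obs(); print(o["ee_pos"],o["gripper_width"],o["ft_force"])
cv2.imwrite("pics/w13.png",c["frame"][:,:,::-1])
E
```

```text
[ 0.4666141  -0.07358425  0.09561757] 0.5325737726366025 [ 0.4719909   0.93639856 -1.08779714]
```

View pics/w13.png

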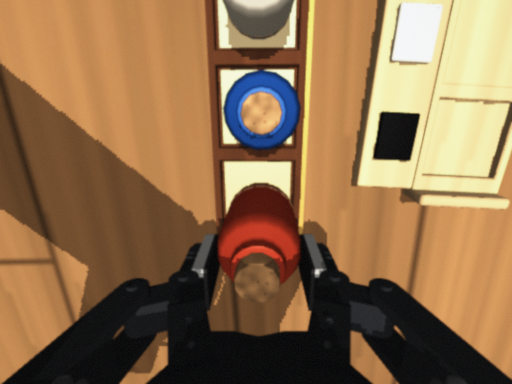

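Red is over the rightmost well. Lowering from z .0956 to about .0538.

Call:
{"method": "arm_command", "body": {
  "moves": [
    [0, 0, -1.2, 0],
    [0, 0, -2.2, 0],
    [0, 0, -3, 0],
    [0, 0, -3.5, 0],
    [0, 0, -3.8, 0],
    [0, 0, -4, 0],
    [0, 0, -4.1, 0],
    [0, 0, -4.15, 0],
    [0, 0, -4.15, 0]
  ]
}}

```text
clock: 26.72
ee_pos: [0.4668, -0.0737, 0.0543]
tcp_rot: [[0.037, 0.999, -0.016], [0.999, -0.037, -0.001], [-0.001, -0.016, -1.0]]
ft_force: [0.1, -0.5, -2.6]
gripper_width: 0.53
```

Call:
{"method": "arm_command", "body": {
  "moves": [
    [0, 0, -0.05, 0],
    [0, 0, -0.1, 0],
    [0, 0, -0.1, 0]
  ]
}}

```text
clock: 26.97
ee_pos: [0.4671, -0.0738, 0.0537]
tcp_rot: [[0.037, 0.999, -0.016], [0.999, -0.037, -0.001], [-0.002, -0.016, -1.0]]
ft_force: [-0.2, 1.1, 2.8]
gripper_width: 0.533
```

Touching. Release, then retreat straight up.

Call:
{"method": "arm_command", "body": {
  "moves": [
    [0, 0, 0, 0],
    [0, 0, 0, 0],
    [0, 0, 0, 0],
    [0, 0, 0, 0],
    [0, 0, 0, 0],
    [0, 0, 0, 0]
  ],
  "grip": 100
}}

```text
clock: 27.47
ee_pos: [0.467, -0.0738, 0.0537]
tcp_rot: [[0.037, 0.999, -0.016], [0.999, -0.037, -0.001], [-0.002, -0.016, -1.0]]
ft_force: [0.2, -0.2, -0.3]
gripper_width: 1.002
```

Call:
{"method": "arm_command", "body": {
  "moves": [
    [0, 0, 1.5, 0],
    [0, 0, 4, 0],
    [0, 0, 7, 0],
    [0, 0, 10, 0],
    [0, 0, 13, 0],
    [0, -4, 15, 0],
    [0, -8, 15, 0],
    [0, -12, 15, 0],
    [0, -15, 15, 0],
    [0, -15, 15, 0]
  ]
}}

```text
clock: 28.3
ee_pos: [0.4683, -0.2302, 0.2043]
tcp_rot: [[0.042, 0.999, -0.012], [0.999, -0.042, -0.006], [-0.007, -0.012, -1.0]]
ft_force: [0.0, -0.1, -0.2]
gripper_width: 0.997
```

```bash
python3 - <<'E'
from h import *
np.set_printoptions(precision=4,suppress=True)
o=readout.get_obs(); print(o["ee_pos"],o["gripper_width"],o["ft_force"])
t=cams.capture("top");s=cams.capture("scene")["frame"];w=cams.capture("wrist")["frame"]
for q,z in [("mid_black",.055),("mid_white",.055),("mid_blue",.055),("mid_red",.055),("bowl",0),("giftbox",0),("mug",0)]:
    print(q,[(round(x["p"],2),onz(t,x["at"],z)[:2]) for x in finder.spot_point(q,t)[:4] if x["p"]>.2])
a=cv2.resize(t["frame"][100:260,90:410],(800,400)); cv2.imwrite("pics/f_top.png",a[:,:,::-1])
b=cv2.resize(s[160:270,190:390],(800,440)); cv2.imwrite("pics/f_scene.png",b[:,:,::-1])
cv2.imwrite("pics/f_wrist.png",w[:,:,::-1])
E
```

```text
[ 0.4683 -0.2302  0.2043] 0.9971937538349045 [ 0.0273 -0.1383 -0.1579]
mid_black [(0.66, array([0.4811, 0.15  ]))]
mid_white [(0.44, array([0.7399, 0.0286]))]
mid_blue [(0.46, array([0.4721, 0.0014]))]
mid_red [(0.9, array([0.7879, 0.1894])), (0.77, array([ 0.4677, -0.0735])), (0.7, array([0.629 , 0.3105]))]
bowl [(0.79, array([0.495 , 0.3843]))]
giftbox [(0.93, array([ 0.6539, -0.4213]))]
mug [(0.66, array([ 0.4166, -0.3998]))]
```

View pics/f_top.png

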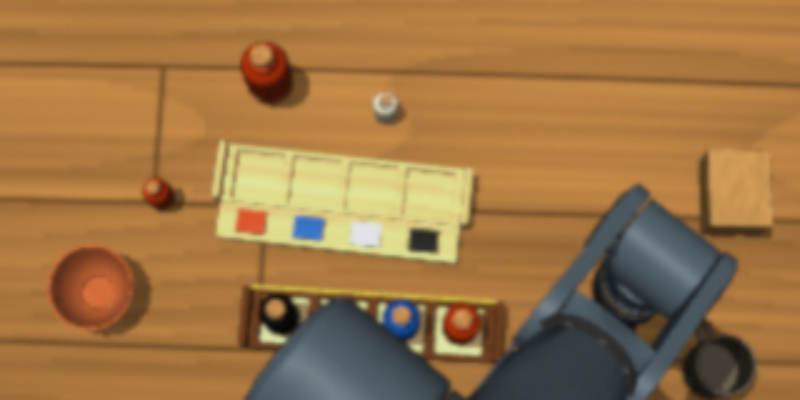

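View pics/f_scene.png

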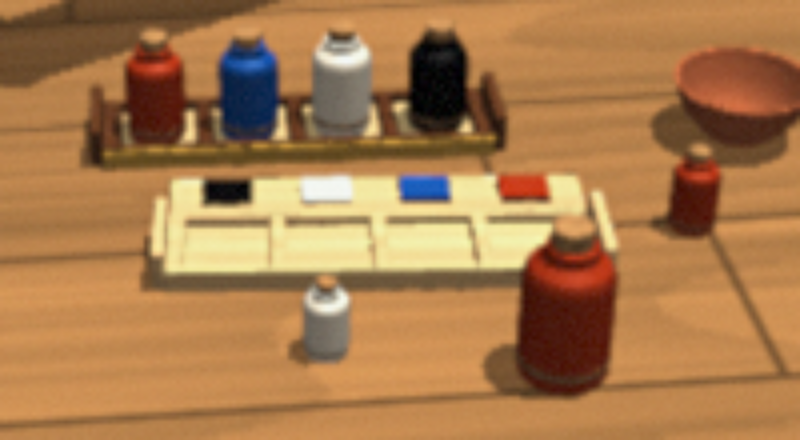

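View pics/f_wrist.png

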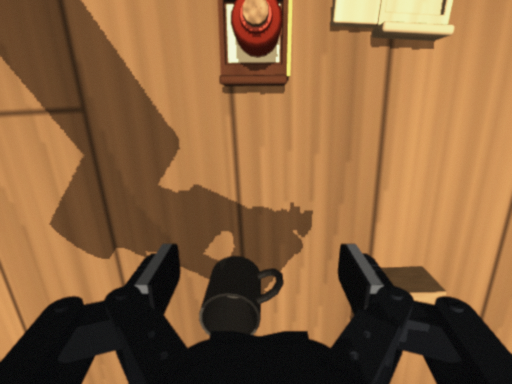

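All four flasks stand upright in their wells in the scene view. From the visitors' side they read red, blue, white, black. The bystanders haven't moved, and the arm is clear.

Call:
{"method": "arm_command", "body": {
  "moves": [
    [0, 0, 0, 0],
    [0, 0, 0, 0],
    [0, 0, 0, 0]
  ]
}}

```text
clock: 29.05
ee_pos: [0.4671, -0.2226, 0.2037]
tcp_rot: [[0.035, 0.999, -0.016], [0.999, -0.035, -0.001], [-0.002, -0.016, -1.0]]
ft_force: [-0.7, 0.3, 0.8]
gripper_width: 1.001
```

```bash
python3 -c "
from rig import hand_in
print(hand_in())"
```

```text
the job is handed in; nothing more can be done
None
```

All four flasks are on the display stand in reverse order, and I handed the job in at about 29 s. From the robot's side, left to right, they now read black, white, blue, red; on the stock rack it was red, blue, white, black. I lowered each flask until the wrist force showed it touching the well floor, then opened the gripper. I gripped red a second time, lower down, because the first grip was close to its shoulder.

**Last checks:**
- **Flasks:** the final scene picture shows all four upright in their own wells. The network's positions for blue and red in the top view agree with the wells to about 5 mm.
- **Black:** the network put it about 9 mm off in x, while the pictures show it centred in its well.
- **White:** the arm hid it from the top camera, where the network found only the small look-alike. I confirmed white from the scene picture and from the wrist picture taken after release.
- **Bystanders:** the bowl and gift box measured within about 3 mm of their first readings and the mug within about 7 mm. The arm never touched any of them.
- **Forces:** the largest wrist force I saw was about 12 N.

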